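Tip the parts tray so the loose pieces gather in its corner

TASK

Slide the grey parts tray across the bench, keeping it flat, until its square corner opposite the lug is fully home in the wooden corner stop. Then take the tray by its black lug and tip it up about 30 degrees over that corner, which stays down on the bench at the stop, until all four loose pieces have slid together into that corner. Do not touch the pieces or disturb the other things, and finish while still holding the tray tilted by its lug: do not put it down or let go.

Things in the scene. Friction and masses are not known exactly. Their poses are not given: they have to be found in the camera images.
- tray: Loose grey steel tray, 0.3 to 0.63 kg: 190 mm square open box, 37 mm high, walls and floor 4 mm, one corner cut off by a flat upright face 90 mm wide with a black lug in its middle. Origin: centre of the full square, underside. +z up, +y along the diagonal to the square corner opposite the lug (134 mm), -y to the cut face (90 mm). Slick: pieces creep along its walls to the corner at 15-20 deg
- tray_corner (a point): Lower outer tip of the tray's square corner opposite the lug, on the underside, 134 mm from the tray's origin along tray +y (224 mm from the cut face). Axes as the tray's
- tray_inside (a point): The same corner inside: where the two inner walls meet the inner floor. Axes as the tray's
- tray_lug (a point): Grip point in the black lug, 118 mm from the tray's origin along tray -y, 30 mm above the underside, 28 mm out from the cut face. The lug is a solid upright plastic block, not slick: 14 mm thick along tray x (grip across this), y -90 to -139 mm, 14 to 46 mm above the underside. Axes as the tray's
- stop_corner (a point): Inner corner, on the bench, of the fixed wooden stop: two strips 22 mm wide, 10 mm high, 108 mm long inside, at a right angle. +y points out through its corner, so it opens to -y; with the tray home both +y axes agree. As the tray tips, its walls lean on the strips' top edges, so its lower corner must back out of the stop by about 10 mm x tan(tilt)
- steel_a: The one steel setting block, 26 x 40 x 13 mm, about 110 g, lying loose in the tray; origin at the centre of its underside
- wood_c: One of three equal pieces: small sawn wood offcut, 24 x 30 x 22 mm, about 12 g, lying loose in the tray; origin at the centre of its underside
- wood_a: One of three equal pieces: small sawn wood offcut, 24 x 30 x 22 mm, about 12 g, lying loose in the tray; origin at the centre of its underside
- wood_b: One of three equal pieces: small sawn wood offcut, 24 x 30 x 22 mm, about 12 g, lying loose in the tray; origin at the centre of its underside
- tape_measure: Yellow tape measure, 59 x 65 x 31 mm, a bystander, loose; origin at the centre of its underside
- glue_bottle: White glue bottle with red cap, 58 mm wide and 158 mm tall, a bystander, loose and standing; origin at the centre of its underside
- cork_block: Cork sanding block, 40 x 64 x 27 mm, a bystander, loose; origin at the centre of its underside
Not all that is in view belongs to the job. Leave any purple or yellow look-alike of the wood_a alone. What is shaped like the wood_b but yellow is not meant.

How it is judged:
By the outcome, as a careful person would: the job done as asked, in the order asked, and still so for the second after the job is handed in, while the arm keeps its last pose, push and grip.
It also fails if it takes over 38 s, if anything falls off the work surface, if the arm or the gripper's body presses on something with over 40 N, if the wrist force passes 120 N, or if a joint passes its speed limit or range.

ROBOT

A 7-joint arm with a two-finger parallel gripper is mounted at the origin on a cart in front of the work surface, level with it; the furniture and walls round the work are solid. World frame = base frame: x ahead of the robot, y to its left, z up, the work surface at z = 0. Lengths are in m, angles in rad, forces in N, time in s.
With the tool pointing down it reaches from about 0.425 to 0.925 m from the base axis. Payload 6.8 kg.
Tool frame: the origin (TCP) lies at the very end of the fingers, on their centre line; the grasp point (between the pads) lies 19 mm behind it; z points along the fingers, y is the line along which they close (so a half turn about z gives the same grasp; the last joint's range is limited). The gripper opens to 85 mm and grips with 20 to 120 N. Pads are 22 mm wide; open, the fingers measure 114 mm over their backs; the gripper's body (76 mm by 85 mm) begins 54 mm behind the grasp point. The pads swing forward as they close: fully open they stand 13 mm farther back than shut.
Start: joints at [-1.307, 0.477, 0.022, 1.555, -0.011, 1.109, -0.083], TCP at [0.245, 0.629, 0.231] pointing down, gripper open.
Joint ranges: [-2.96, 2.96], [-0.34, 2.1], [-1.41, 1.46], [0.24, 2.44], [-1.37, 4.51], [0.17, 1.92], [-2.96, 2.96]. Speed limits (rad/s): [2.39, 2.39, 3.14, 3.14, 3.14, 3.14, 3.14].

INTERFACE

Orientations are given as a unit quaternion [w, x, y, z].
In Python, from station import get_obs, read_camera, hand_in gives the robot as it stands.
- The arm moves only by the tool arm_command, never from a script. Its argument "commands" is one flat list of numbers, 7 for each row, row after row: the shift along the tool's x, y, z in m, then the turn, a rotation vector about the tool's x, y, z in degrees, then the opening, from 0 (shut) to 1 (fully open). In form: [tx, ty, tz, rx, ry, rz, fingers, tx, ty, tz, rx, ry, rz, fingers, ...]. A call has 1 to 8 rows; each row is the pose to reach, as a shift and turn from the pose commanded when the call began, along the tool's axes at that moment; what a row does not reach only later rows make up. A row lasts 1/10 s, in which the tool goes at most 50 mm and 8.59 degrees, less where a joint would pass 70% of its speed; a pose out of reach is approached as far as the arm can. A call with a gripper value outside its range is refused whole. The fingers move at their own pace and stop on an object; "force" is the grip in N (left out, the last holds). Time passes only in rows, so rows that repeat a pose let the fingers close. It gives the time, the measured TCP pose, the force, the opening and the grip force at its end, in the units of the state.
- get_obs(): the state, without advancing time (a new reading comes with each control period).
- read_camera(name): name is "side" or "top" or "wrist"; returns a dict with "img" (400x640x3 uint8, red, green, blue), "camera_matrix" (3x3 intrinsics, pixels), "pose" (4x4, takes a point from camera to world coordinates). Camera axes: x right, y down, z forward; pixel columns grow to the right and rows downward; lengths in m; the calibration is good to about 2 mm. A picture is of the moment at which its call begins. There is no depth.
- hand_in(): hands the job in; it is judged then, once.
The state is a dict: "t": time; "q": joint angles; "joint_vel": joint speeds; "joint_torque": joint torques, N m; "eef_pos": TCP position; "tool_rot": TCP orientation; "contact_force": force on the tool from outside, world axes, zero at the start; "torque": the same for the moment, N m; "gripper_width": opening from 0.0 (shut) to 1.0 (fully open); "grasp_force": force on a finger pad.
Only numpy, scipy, OpenCV 4.12 (cv2) and the standard library are available. Lean on these libraries where they do the work, as an engineer would, in place of code of your own. Each camera call takes 0.05 s, during which the arm holds its last target. There are 200 camera calls.

## Working session

There is one attempt and no reset: what is moved stays moved. The work goes in short steps, Python scripts to look and compute and a tool call to move; the robot and the scene stay as the last step left them, time stands still between calls to the robot, and variables do not carry over. Pictures are saved under pics/ and viewed, at most 10 in all, crops included, and the job is handed in when it is done.

Besides the shell and the picture viewer there is one more tool, called after "Call:" as name(argument=value, ...) on one line, values as JSON. arm_command: Moves the arm, as the interface text tells. Its arguments: {"type":"object","properties":{"commands":{"type":"array","items":{"type":"number"}},"force":{"type":"number"}},"required":["commands"]}

```bash
mkdir -p pics
python3 - <<'E'
from station import get_obs, read_camera
import cv2,json,numpy as np
o=get_obs(); print({k:np.round(v,3).tolist() for k,v in o.items()})
ims=[]
for n in ["top","side"]:
    c=read_camera(n); cv2.imwrite(f"pics/{n}0.png",c["img"][:,:,::-1])
    np.savez(f"{n}0.npz",**c); print(n,np.round(c["camera_matrix"],1).tolist(),np.round(c["pose"],3).tolist())
E
```

```text
{'t': 0.0, 'q': [-1.307, 0.478, 0.022, 1.556, -0.012, 1.109, -0.083], 'joint_vel': [-0.0, -0.001, -0.001, -0.001, 0.0, 0.001, 0.0], 'joint_torque': [-0.001, -59.645, 1.608, -28.12, 0.013, 0.009, 0.0], 'eef_pos': [0.245, 0.628, 0.23], 'tool_rot': [-0.0, 0.185, 0.983, -0.001], 'contact_force': [-0.133, 0.337, 0.262], 'torque': [0.023, 0.056, 0.002], 'grasp_force': 0.0, 'gripper_width': 0.998}
top [[435.2, 0.0, 319.2], [0.0, 435.2, 197.6], [0.0, 0.0, 1.0]] [[-0.026, -0.989, 0.148, 0.392], [-1.0, 0.027, 0.005, 0.08], [-0.009, -0.147, -0.989, 1.266], [0.0, 0.0, 0.0, 1.0]]
side [[460.0, 0.0, 324.4], [0.0, 460.0, 188.2], [0.0, 0.0, 1.0]] [[1.0, 0.028, -0.013, 0.567], [0.028, -0.638, 0.769, -0.667], [0.013, -0.769, -0.639, 0.673], [0.0, 0.0, 0.0, 1.0]]
```

View pics/top0.png

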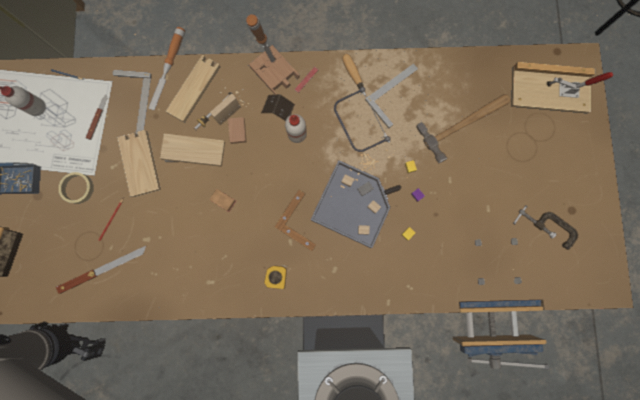

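View pics/side0.png

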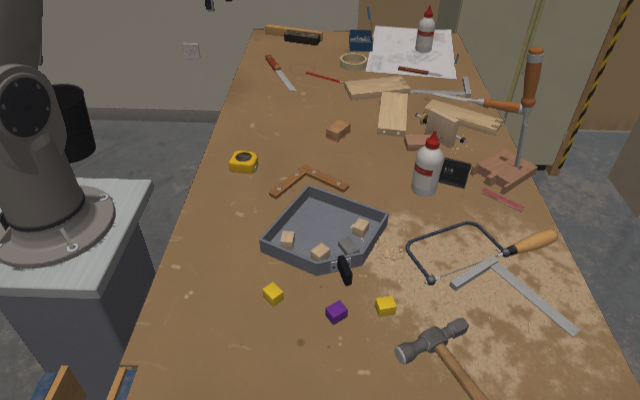

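The top view shows the tray near (350,205), with its lug at (393,189), and the stop with its corner near (278,228), opening right. Lug look-alikes are the black box at (278,105) and the hacksaw frame at (385,138). Only the lug at (393,189) sits on the tray's cut face. The yellow cubes at (411,166) and (409,234) and the purple one at (418,195) are decoys outside the tray. I'll check this in a close crop.

Run:
```python
import cv2
a=cv2.imread("pics/top0.png")[140:270,255:435]; cv2.imwrite("pics/c0.png",cv2.resize(a,None,fx=4.4,fy=4.4,interpolation=cv2.INTER_CUBIC))
```

```text
(no output)
```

View pics/c0.png

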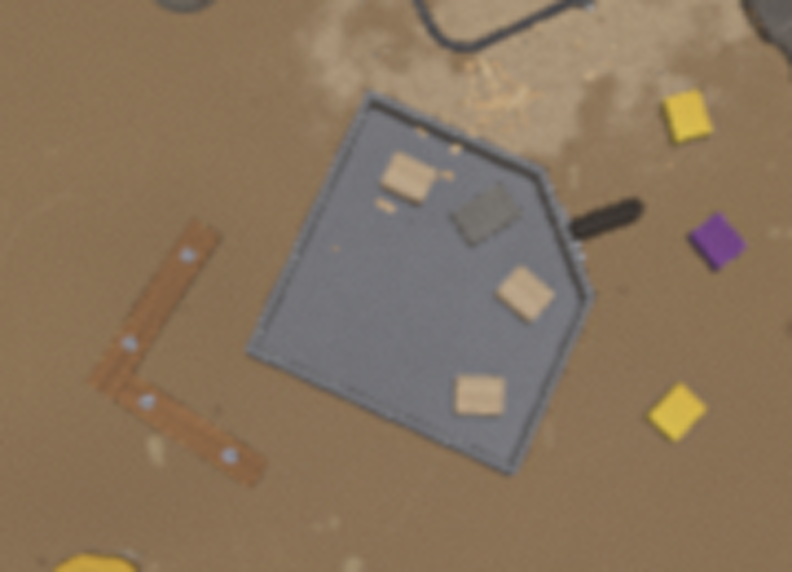

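Confirmed: the lug at crop (605,217) is on the tray's cut face, and four pieces lie in the tray. Opposite corner is at crop (250,352), the stop's inner corner near (135,370). Now I'll measure.

```bash
cat > h.py <<'E'
import cv2,numpy as np
def ray(c,uv,z):
    uv=np.asarray(uv,float).reshape(-1,2); K=c["camera_matrix"];P=c["pose"]
    d=np.c_[(uv[:,0]-K[0,2])/K[0,0],(uv[:,1]-K[1,2])/K[1,1],np.ones(len(uv))]@P[:3,:3].T
    s=(z-P[2,3])/d[:,2]; return (P[:3,3]+d*s[:,None])[:,:2]
def proj(c,p):
    P=c["pose"];q=(np.asarray(p)-P[:3,3])@P[:3,:3]; return (q/q[...,2:])[...,:2]@c["camera_matrix"][:2,:2].T+c["camera_matrix"][:2,2]
def comp(m,uv):
    n,l,s,ce=cv2.connectedComponentsWithStats(m.astype(np.uint8)); k=l[uv[1],uv[0]]; return (l==k).astype(np.uint8)
def lines(c,uv,z):  # fit lines to edges between poly vertices
    w=ray(c,uv,z); return w
def lineof(p): 
    vx,vy,x,y=cv2.fitLine(p.astype(np.float32),cv2.DIST_HUBER,0,.001,.001).ravel(); return np.array([x,y]),np.array([vx,vy])
def cross(a,b):
    t=np.linalg.solve(np.c_[a[1],-b[1]],b[0]-a[0]); return a[0]+t[0]*a[1]
def edge(c,cnt,a,b,z,tol=2.5):
    a=np.array(a,float);b=np.array(b,float);d=(b-a)/np.linalg.norm(b-a);r=cnt-a;t=r@d;n=r@np.array([-d[1],d[0]])
    k=(t>4)&(t<np.linalg.norm(b-a)-4)&(abs(n)<tol); return lineof(ray(c,cnt[k],z))+(k.sum(),)
E
python3 - <<'E'
from h import *
c=np.load("top0.npz"); im=c["img"]; hsv=cv2.cvtColor(im,cv2.COLOR_RGB2HSV).astype(int); H,S,V=hsv[...,0],hsv[...,1],hsv[...,2]
for n,(x,y) in dict(tray=(335,215),wall=(327,192),bench=(300,240),strip=(293,205),strip2=(300,238),lug=(393,189)).items(): print(n,hsv[y,x])
m=comp(cv2.morphologyEx((S<60).astype(np.uint8),cv2.MORPH_OPEN,np.ones((3,3))),(335,215))
cnt,_=cv2.findContours(m,cv2.RETR_EXTERNAL,cv2.CHAIN_APPROX_NONE);cnt=max(cnt,key=len)
ap=cv2.approxPolyDP(cnt,4,True)[:,0]; print(ap.tolist());
E
```

```text
tray [120  13 121]
wall [128   9 119]
bench [ 14 124 138]
strip [ 14 124 132]
strip2 [ 14 127 135]
lug [14 45 63]
[[338, 160], [311, 220], [372, 247], [389, 209], [386, 194], [399, 186], [385, 190], [377, 177]]
```

Run:
```python
from h import *
c=np.load("top0.npz"); F=6
def up(im): return cv2.resize(im,None,fx=F,fy=F,interpolation=cv2.INTER_CUBIC)
im=up(c["img"]); L=lambda p:np.array(p)/F-.5+.5/F
hsv=cv2.cvtColor(cv2.GaussianBlur(im,(0,0),2),cv2.COLOR_RGB2HSV).astype(int)
m=comp(hsv[...,1]<65,(335*F,215*F))
cnt=max(cv2.findContours(m,0,1)[0],key=len)[:,0]; cnt=(cnt+.5)/F-.5
A,C,B,D,E=[(339,160.5),(311.5,220.5),(372,247),(389.5,207.5),(378,178)]
z=.037
e={k:edge(c,cnt,a,b,z) for k,(a,b) in dict(AC=(A,C),CB=(C,B),BD=(B,D),EA=(E,A)).items()}
print({k:(v[2],np.round(np.degrees(np.arctan2(v[1][1],v[1][0])),2)) for k,v in e.items()})
P=[cross(e["AC"],e["CB"]),cross(e["CB"],e["BD"]),cross(e["BD"],e["EA"]),cross(e["EA"],e["AC"])]
print("corners C,B,full,A",np.round(P,4).tolist(),"sides",[round(float(np.linalg.norm(P[i]-P[i-1])),4) for i in range(4)])
d=P[0]-P[2]; print("ctr",np.mean(P,0),"ydir",np.degrees(np.arctan2(d[1],d[0])))
# stop contrast: R-G , G/B ratios
for s in ["top","side"]:
    c=np.load(s+"0.npz"); im=c["img"]; f=im.astype(float); r=cv2.GaussianBlur(f[...,0]/(f[...,2]+1),(0,0),.7)
    hh=f[...,0]/(f[...,1]+1)
    x0,x1,y0,y1=(265,330,185,255) if s=="top" else (260,360,155,205)
    g=hh[y0:y1,x0:x1]; print(s,np.percentile(g,[5,30,50,70,90,97]).round(2)); g=cv2.normalize(np.clip(g,1,1.8),None,0,255,32).astype(np.uint8)
    cv2.imwrite(f"pics/r_{s}.png",cv2.resize(g,None,fx=5,fy=5,interpolation=cv2.INTER_CUBIC))
a,b=cv2.imread("pics/r_top.png"),cv2.imread("pics/r_side.png")
k=np.zeros((max(a.shape[0],b.shape[0]),a.shape[1]+b.shape[1],3),np.uint8);k[:a.shape[0],:a.shape[1]]=a;k[:b.shape[0],a.shape[1]:]=b;print(k.shape);cv2.imwrite("pics/r.png",cv2.resize(k,(800,int(k.shape[0]*800/k.shape[1]))))
```

```text
{'AC': (np.int64(315), np.float32(-26.42)), 'CB': (np.int64(315), np.float32(63.53)), 'BD': (np.int64(193), np.float32(-26.37)), 'EA': (np.int64(191), np.float32(63.69))}
corners C,B,full,A [[0.5131000280380249, 0.11509999632835388], [0.42719998955726624, -0.0575999990105629], [0.6015999913215637, -0.14409999549388885], [0.6869999766349792, 0.028699999675154686]] sides [0.1942, 0.1929, 0.1947, 0.1927]
ctr [ 0.5572381  -0.01450831] ydir 108.84766
top [0.99 1.2  1.2  1.21 1.31 1.35]
side [0.98 1.24 1.24 1.25 1.4  1.42]
(350, 825, 3)
```

View pics/r.png

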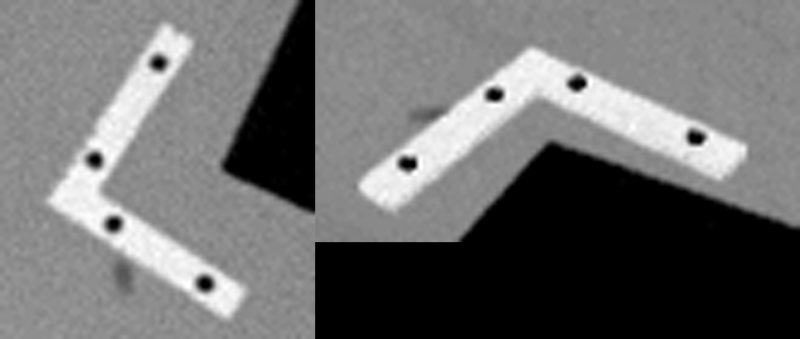

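The R/G ratio isolates the stop cleanly in both views, so I'll fit its edges at z = 10 mm.

Run:
```python
from h import *
F=6
for s,seed,thr in [("top",(289,210),1.275),("side",(280,188),1.32)]:
    c=np.load(s+"0.npz"); im=cv2.GaussianBlur(cv2.resize(c["img"],None,fx=F,fy=F,interpolation=cv2.INTER_CUBIC).astype(np.float32),(0,0),2)
    m=comp(im[...,0]/(im[...,1]+1)>thr,(int((seed[0]+.5)*F),int((seed[1]+.5)*F)))
    cnt=max(cv2.findContours(m,0,1)[0],key=len)[:,0]
    ap=cv2.approxPolyDP(cnt,9,True)[:,0]/F-.5; cnt=(cnt+.5)/F-.5; print(s,ap.round(1).tolist())
    L=[edge(c,cnt,ap[i-1],ap[i],.010,1) for i in range(len(ap)) ]
    for i,l in enumerate(L): print(ap[i-1].round(0),ap[i].round(0),l[0].round(4),round(float(np.degrees(np.arctan2(l[1][1],l[1][0]))),2),l[2])
    K=[i for i in range(len(ap)) if np.linalg.norm(ap[i]-ap[i-1])>22]
    for i in K:
        for j in K:
            if i<j and abs(L[i][1]@L[j][1])<.3: print(i,j,"X",cross(L[i],L[j]).round(4))
# tray in side view check
c=np.load("side0.npz")
im=cv2.resize(c["img"],None,fx=F,fy=F,interpolation=cv2.INTER_CUBIC);hsv=cv2.cvtColor(cv2.GaussianBlur(im,(0,0),2),cv2.COLOR_RGB2HSV)
m=comp(hsv[...,1]<65,(300*F,205*F)); ap=cv2.approxPolyDP(max(cv2.findContours(m,0,1)[0],key=len),15,True)[:,0]/F-.5; print(ap.round(1).tolist())
print(ray(c,ap,.037).round(4).tolist())
# pred rim from top
y=np.radians(108.85);yv=np.array([np.cos(y),np.sin(y)]);o=np.array([.5572,-.0145]);xv=np.array([yv[1],-yv[0]])
w=np.array([o+.1343*yv,o+.1343*xv,o-.1343*xv]); print("rim corners",w.round(4).tolist(),proj(c,np.c_[w,[.037]*3]).round(1).tolist())
```

```text
top [[298.2, 189.7], [274.3, 226.0], [311.7, 249.8], [314.2, 243.5], [285.0, 224.0], [303.8, 194.0]]Traceback (most recent call last):
  File "<stdin>", line 8, in <module>
  File "h.py", line 18, in edge
    k=(t>4)&(t<np.linalg.norm(b-a)-4)&(abs(n)<tol); return lineof(ray(c,cnt[k],z))+(k.sum(),)
                                                           ~~~~~~^^^^^^^^^^^^^^^^^
  File "h.py", line 13, in lineof
    vx,vy,x,y=cv2.fitLine(p.astype(np.float32),cv2.DIST_HUBER,0,.001,.001).ravel(); return np.array([x,y]),np.array([vx,vy])
              ~~~~~~~~~~~^^^^^^^^^^^^^^^^^^^^^^^^^^^^^^^^^^^^^^^^^^^^^^^^^
cv2.error: OpenCV(4.12.0) /io/opencv/modules/imgproc/src/linefit.cpp:50: error: (-215:Assertion failed) count > 0 in function 'fitLine2D_wods'
```

Run:
```python
from h import *
F=6
for s,seed,thr in [("top",(289,210),1.275),("side",(280,188),1.32)]:
    c=np.load(s+"0.npz"); im=cv2.GaussianBlur(cv2.resize(c["img"],None,fx=F,fy=F,interpolation=cv2.INTER_CUBIC).astype(np.float32),(0,0),2)
    m=comp(im[...,0]/(im[...,1]+1)>thr,(int((seed[0]+.5)*F),int((seed[1]+.5)*F)))
    cnt=max(cv2.findContours(m,0,1)[0],key=len)[:,0]
    ap=cv2.approxPolyDP(cnt,12,True)[:,0]/F-.5; cnt=(cnt+.5)/F-.5
    K=[i for i in range(len(ap)) if np.linalg.norm(ap[i]-ap[i-1])>22]
    L={i:edge(c,cnt,ap[i-1],ap[i],.010,2) for i in K}
    for i,l in L.items(): print(s,i,ap[i-1].round(0),ap[i].round(0),l[0].round(4),round(float(np.degrees(np.arctan2(l[1][1],l[1][0]))),2),l[2])
    for i in K:
        for j in K:
            if i<j and abs(L[i][1]@L[j][1])<.3: print(i,j,"X",cross(L[i],L[j]).round(4))
c=np.load("side0.npz")
im=cv2.resize(c["img"],None,fx=F,fy=F,interpolation=cv2.INTER_CUBIC);hsv=cv2.cvtColor(cv2.GaussianBlur(im,(0,0),2),cv2.COLOR_RGB2HSV)
m=comp(hsv[...,1]<65,(300*F,205*F)); ap=cv2.approxPolyDP(max(cv2.findContours(m,0,1)[0],key=len),15,True)[:,0]/F-.5; print(ap.round(1).tolist())
y=np.radians(108.85);yv=np.array([np.cos(y),np.sin(y)]);o=np.array([.5572,-.0145]);xv=np.array([yv[1],-yv[0]])
w=np.array([o+.1343*yv,o+.1343*xv,o-.1343*xv]); print("rim corners",w.round(4).tolist(),proj(c,np.c_[w,[.037]*3]).round(1).tolist())
```

```text
top 1 [298. 190.] [274. 226.] [0.5508 0.1833] -33.5 185
top 2 [274. 226.] [312. 250.] [0.4596 0.1605] 55.9 187
top 4 [314. 244.] [285. 224.] [0.4802 0.1532] 55.79 136
top 5 [285. 224.] [304. 194.] [0.5473 0.1601] -33.96 139
1 2 X [0.4985 0.2179]
1 4 X [0.5162 0.2062]
2 5 X [0.4869 0.2007]
4 5 X [0.5045 0.1889]
side 0 [639.  -0.] [-0. -0.] [0.4274 1.4412] 4.01 3791
side 1 [-0. -0.] [ -0. 399.] [-0.2684  0.2742] -60.04 2351
side 2 [ -0. 399.] [ 45. 399.] [ 0.1364 -0.3636] 1.95 223
side 5 [ 46. 399.] [639. 399.] [ 0.5952 -0.348 ] 1.95 3511
side 6 [639. 399.] [639.  -0.] [1.2214 0.055 ] 63.66 2351
[[308.0, 183.7], [258.7, 237.8], [259.8, 250.8], [316.0, 275.5], [338.3, 270.2], [344.7, 284.0], [348.8, 284.2], [349.5, 268.7], [362.7, 263.8], [386.2, 225.2], [388.3, 212.3]]
rim corners [[0.5138, 0.1126], [0.6843, 0.0289], [0.4301, -0.0579]] [[306.0, 183.7], [386.9, 211.8], [256.9, 238.9]]
```

```bash
cat >> h.py <<'E'
from scipy.spatial.transform import Rotation as Ro
def rel(pos,R,o=None):
    from station import get_obs
    o=o or get_obs(); q=o["tool_rot"]; R0=Ro.from_quat([q[1],q[2],q[3],q[0]])
    t=R0.inv().apply(np.array(pos)-o["eef_pos"]); r=np.degrees((R0.inv()*R).as_rotvec())
    return np.round(t,4).tolist(),np.round(r,2).tolist()
def down(a,tilt=0): # a: tray +y heading deg; tool x=tray y, tool y=tray x, z down; tilt raises lug end
    a=np.radians(a);x=np.array([np.cos(a),np.sin(a),0]);y=np.array([x[1],-x[0],0])
    return Ro.from_matrix(np.c_[x,y,[0,0,-1.]])*Ro.from_rotvec([0,-np.radians(tilt),0])
E
python3 - <<'E'
from h import *
c=np.load("top0.npz"); im=c["img"].astype(int)
m=comp((im.max(2)<75)*(im.sum(2)<195),(393,189)); ys,xs=np.nonzero(m); print(m.sum(),xs.mean(),ys.mean(),"lug mid",ray(c,[[xs.mean(),ys.mean()]],.044),"exp",np.array([.5572,-.0145])-.115*np.array([-.323,.9463]))
print(ray(c,[[294,125]],.15),ray(c,[[257,30]],.2))
print(rel([.597,-.126,.16],down(108.85)))
E
```

```text
66 392.030303030303 189.5151515151515 lug mid [[ 0.59201898 -0.12162288]] exp [ 0.594345  -0.1233245]
[[0.7556905  0.14741342]] [[1.00135869 0.23724054]]
([-0.602, -0.5749, 0.0714], [-0.09, 0.05, 49.85])
```

Call:
arm_command(commands=[-0.3,-0.287,0,0,0,25,0.7,-0.602,-0.575,0.03,0,0,49.8,0.7,-0.602,-0.575,0.03,0,0,49.8,0.7,-0.602,-0.575,0.03,0,0,49.8,0.7,-0.602,-0.575,0.03,0,0,49.8,0.7,-0.602,-0.575,0.03,0,0,49.8,0.7,-0.602,-0.575,0.03,0,0,49.8,0.7,-0.602,-0.575,0.03,0,0,49.8,0.7])

```text
t: 0.9
eef_pos: [0.4145, 0.2646, 0.2177]
tool_rot: [-0.0, 0.581, 0.814, -0.0]
contact_force: [1.4, 0.4, 0.6]
gripper_width: 0.7
grasp_force: 0.0
```

Run:
```python
from h import *
print(rel([.597,-.126,.16],down(108.85)))
```

```text
([-0.4287, 0.0461, 0.0577], [-0.01, -0.01, 0.06])
```

Call:
arm_command(commands=[-0.4287,0.0461,0.0577,0,0,0,0.7,-0.4287,0.0461,0.0577,0,0,0,0.7,-0.4287,0.0461,0.0577,0,0,0,0.7,-0.4287,0.0461,0.0577,0,0,0,0.7,-0.4287,0.0461,0.0577,0,0,0,0.7,-0.4287,0.0461,0.0577,0,0,0,0.7,-0.4287,0.0461,0.0577,0,0,0,0.7,-0.4287,0.0461,0.0577,0,0,0,0.7])

```text
t: 1.7
eef_pos: [0.5823, -0.0943, 0.1643]
tool_rot: [-0.0, 0.581, 0.814, -0.0]
contact_force: [0.9, 1.3, 0.5]
gripper_width: 0.696
grasp_force: 0.0
```

Run:
```python
from h import *
print(rel([.597,-.126,.16],down(108.85)))
```

```text
([-0.0348, 0.0036, 0.0042], [-0.02, -0.03, 0.07])
```

Call:
arm_command(commands=[-0.0348,0.0036,0.0042,0,0,0,0.7,-0.0348,0.0036,0.0042,0,0,0,0.7,-0.0348,0.0036,0.0042,0,0,0,0.7])

```text
t: 2.0
eef_pos: [0.5961, -0.125, 0.16]
tool_rot: [-0.001, 0.582, 0.813, -0.0]
contact_force: [-1.1, 0.7, -1.1]
gripper_width: 0.703
grasp_force: 0.0
```

Run:
```python
from h import *
from station import *
c=read_camera("wrist"); np.savez("w1.npz",**c); cv2.imwrite("pics/w1.png",c["img"][:,:,::-1])
print(rel([.597,-.126,.16],down(108.85)))
for o in ([.5953,-.1262],[.597,-.126]): print(proj(c,[*o,.046]).round(1))
```

```text
([-0.0027, -0.0, 0.0001], [-0.05, -0.07, 0.06])
[318.2 196.6]
[320.1 197. ]
```

View pics/w1.png

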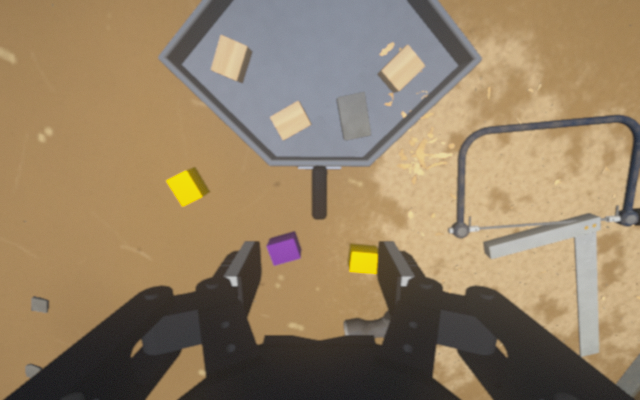

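The wrist view shows the lug centred at (319,193) and upright, right where predicted, between the open fingers. The purple (284,249) and yellow (364,260) cubes are clear of the descent.

Call:
arm_command(commands=[-0.001,0,0.05,0,0,0,0.6,-0.001,0,0.09,0,0,0,0.6,-0.001,0,0.12,0,0,0,0.6,-0.001,0,0.14,0,0,0,0.6,-0.001,0,0.147,0,0,0,0.6,-0.001,0,0.147,0,0,0,0.6,-0.001,0,0.147,0,0,0,0.6], force=60)

```text
t: 2.75
eef_pos: [0.5978, -0.1246, 0.0148]
tool_rot: [0.001, 0.581, 0.814, 0.001]
contact_force: [0.1, -0.6, -0.2]
gripper_width: 0.599
grasp_force: 0.0
```

Call:
arm_command(commands=[0,0,0,0,0,0,0.3,0,0,0,0,0,0,0.2,0,0,0,0,0,0,0.1,0,0,0,0,0,0,0,0,0,0,0,0,0,0,0,0,0,0,0,0,0,0,0,0,0,0,0,0], force=60)

```text
t: 3.45
eef_pos: [0.5976, -0.1254, 0.0147]
tool_rot: [0.0, 0.581, 0.814, 0.0]
contact_force: [-2.0, -0.1, 6.6]
gripper_width: 0.151
grasp_force: 59.3
```

Run:
```python
from h import *
from station import *
o=get_obs();print(o["eef_pos"],o["tool_rot"],o["contact_force"],o["torque"])
# home lug target from relative displacement; stop 6mm short
u=np.array([np.cos(np.radians(101.1)),np.sin(np.radians(101.1))])
lug0=np.array([.5953,-.1262]); home=np.array([.5043,.1895])-.252*u; print("home",home,home-lug0)
off=np.array(o["eef_pos"][:2])-lug0; print("off",off)
off2=Ro.from_euler('z',-7.75,degrees=True).apply([*off,0])[:2]
tgt=home+off2-.010*u
print(tgt,rel([*tgt,o["eef_pos"][2]],down(101.1)))
```

```text
[ 0.59757345 -0.12539847  0.01467631] [4.81937700e-04 5.81444566e-01 8.13585747e-01 4.65231287e-04] [-1.95755039 -0.09963864  6.57346978] [ 0.12124613  0.2645205  -0.00275165]
home [ 0.55281554 -0.05778575] [-0.04248446  0.06841425]
off [0.00227345 0.00080153]
[ 0.55710153 -0.06711104] ([0.0683, -0.0194, -0.0], [0.08, 0.01, 7.8])
```

Call:
arm_command(commands=[0.006,-0.0015,0,0,0,0.7,0,0.015,-0.004,0,0,0,1.8,0,0.025,-0.007,0,0,0,2.9,0,0.036,-0.01,0,0,0,4.1,0,0.047,-0.0135,0,0,0,5.4,0,0.058,-0.0165,0,0,0,6.6,0,0.065,-0.0185,0,0,0,7.4,0,0.068,-0.0194,0,0,0,7.8,0])

```text
t: 4.25
eef_pos: [0.5574, -0.0671, 0.0147]
tool_rot: [0.001, 0.636, 0.772, 0.001]
contact_force: [1.9, -3.8, 7.5]
gripper_width: 0.153
grasp_force: 59.7
```

Call:
arm_command(commands=[0,0,0,0,0,0,0,0,0,0,0,0,0,0])

```text
t: 4.45
eef_pos: [0.5572, -0.0669, 0.0146]
tool_rot: [0.001, 0.636, 0.772, 0.001]
contact_force: [-0.4, -0.4, 10.8]
gripper_width: 0.155
grasp_force: 60.3
```

```bash
cat > meas.py <<'E'
from h import *
from station import *
import sys
tag=sys.argv[1]; o=get_obs();print({k:np.round(o[k],3).tolist() for k in ["t","eef_pos","contact_force","torque","grasp_force"]})
F=6
for s in ["top","side"]:
    c=read_camera(s); np.savez(s+tag+".npz",**c)
    im=c["img"]; x0,x1,y0,y1=(265,400,150,260) if s=="top" else (250,390,150,260)
    cv2.imwrite(f"pics/{s}{tag}.png",cv2.resize(im[y0:y1,x0:x1,::-1],None,fx=2.9,fy=3.5,interpolation=cv2.INTER_CUBIC))
a,b=[cv2.imread(f"pics/{s}{tag}.png") for s in ("top","side")]
h=max(a.shape[0],b.shape[0]); pad=lambda i:cv2.copyMakeBorder(i,0,h-i.shape[0],0,0,0)
v=np.hstack([pad(a),pad(b)]);cv2.imwrite(f"pics/v{tag}.png",v);print(v.shape)
E
python3 meas.py 1
python3 - <<'E'
from h import *
F=6;c=np.load("top1.npz")
im=cv2.resize(c["img"],None,fx=F,fy=F,interpolation=cv2.INTER_CUBIC);hsv=cv2.cvtColor(cv2.GaussianBlur(im,(0,0),2),cv2.COLOR_RGB2HSV)
m=comp(hsv[...,1]<65,(305*F,215*F)); cnt=max(cv2.findContours(m,0,1)[0],key=len); ap=cv2.approxPolyDP(cnt,15,True)[:,0]/F-.5; print(ap.round(1).tolist())
E
```

```text
{'t': 4.45, 'eef_pos': [0.557, -0.067, 0.015], 'contact_force': [-0.445, -0.362, 10.797], 'torque': [-0.15, 0.225, -0.103], 'grasp_force': 60.304}
(385, 798, 3)
[[-0.5, -0.5], [-0.5, 5.0], [24.3, 25.2], [22.2, 27.0], [-0.5, 9.8], [1.2, 58.8], [165.7, 54.5], [174.2, 32.7], [182.2, 37.2], [176.8, 54.3], [264.8, 50.7], [271.5, 61.3], [274.3, 58.3], [268.5, 47.3], [271.5, 44.5], [280.8, 51.5], [597.3, 42.5], [602.5, 72.5], [613.0, 73.5], [603.2, 81.7], [632.7, 305.8], [385.0, 313.2], [408.8, 276.2], [409.0, 261.2], [404.0, 249.8], [407.5, 204.7], [411.8, 196.3], [417.5, 201.0], [424.3, 194.7], [418.8, 187.8], [413.5, 188.7], [415.3, 171.5], [378.0, 157.2], [367.5, 175.2], [362.7, 195.7], [358.5, 188.3], [321.7, 167.5], [287.2, 220.3], [338.7, 256.2], [339.7, 262.0], [323.2, 288.7], [295.5, 286.0], [284.0, 316.3], [-0.5, 323.5], [-0.5, 399.3], [639.3, 399.3], [639.3, -0.5], [81.3, -0.5], [83.7, 9.7], [77.5, 10.8], [72.0, -0.5]]
```

View pics/v1.png

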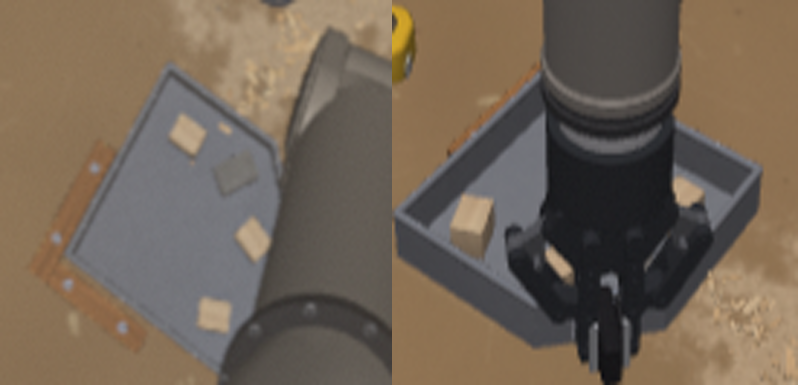

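The tray is nearly seated and square to the strips: its corner is at crop (70,258) in the left view. I'll measure the remaining gap.

```bash
cat > gap.py <<'E'
from h import *
import sys
F=6;c=np.load(f"top{sys.argv[1]}.npz")
im=cv2.resize(c["img"],None,fx=F,fy=F,interpolation=cv2.INTER_CUBIC);hsv=cv2.cvtColor(cv2.GaussianBlur(im,(0,0),2),cv2.COLOR_RGB2HSV)
m=comp(hsv[...,1]<65,(305*F,215*F)); cnt=(max(cv2.findContours(m,0,1)[0],key=len)[:,0]+.5)/F-.5
C=cnt[np.argmin(cnt[:,0]+1000*(abs(cnt[:,0]-290)>25)+1000*(abs(cnt[:,1]-222)>20))];print("C px",C)
a=edge(c,cnt,(321.7,167.5),C,.037,3); b=edge(c,cnt,C,(338.7,256.2),.037,3)
ang=[np.degrees(np.arctan2(e[1][1],e[1][0])) for e in (a,b)]; print("angles",np.round(ang,2),a[2],b[2])
u=np.array([np.cos(np.radians(101.1)),np.sin(np.radians(101.1))]); X=cross(a,b); print("corner",X.round(4),"corrected",(X-.0025*u).round(4),"to stop along u,perp",((np.array([.5043,.1895])-(X-.0025*u))@np.c_[u,[u[1],-u[0]]]).round(4))
E
python3 gap.py 1
```

```text
C px [286.75       221.41666667]
angles [-34.01  55.98] 283 276
corner [0.5067 0.182 ] corrected [0.5071 0.1796] to stop along u,perp [ 0.0103 -0.0009]
```

Call:
arm_command(commands=[0.003,0,0,0,0,0,0,0.006,-0.0005,0,0,0,0,0,0.008,-0.0005,0,0,0,0,0,0.009,-0.0005,0,0,0,0,0,0.01,-0.0005,0,0,0,0,0,0.01,-0.0005,0,0,0,0,0])

```text
t: 5.15
eef_pos: [0.5551, -0.0583, 0.0146]
tool_rot: [0.001, 0.636, 0.772, 0.0]
contact_force: [0.5, -3.6, 8.7]
gripper_width: 0.152
grasp_force: 60.0
```

Call:
arm_command(commands=[0.001,0,0,0,0,0,0,0.001,0,0,0,0,0,0,0.002,0,0,0,0,0,0,0.002,0,0,0,0,0,0])

```text
t: 5.55
eef_pos: [0.5546, -0.0581, 0.0146]
tool_rot: [0.002, 0.637, 0.771, -0.0]
contact_force: [0.6, -6.8, 7.3]
gripper_width: 0.154
grasp_force: 59.9
```

Call:
arm_command(commands=[0.001,0,0,0,0,0,0,0.001,0,0,0,0,0,0,0.002,0,0,0,0,0,0,0.002,0,0,0,0,0,0])

```text
t: 5.95
eef_pos: [0.554, -0.0579, 0.0146]
tool_rot: [0.003, 0.637, 0.771, -0.001]
contact_force: [0.7, -12.2, 7.1]
gripper_width: 0.155
grasp_force: 59.7
```

```bash
python3 meas.py 2; python3 gap.py 2
```

```text
{'t': 5.95, 'eef_pos': [0.554, -0.058, 0.015], 'contact_force': [0.733, -12.199, 7.092], 'torque': [-2.046, 0.059, -0.081], 'grasp_force': 59.703}
(385, 798, 3)
C px [282.41666667 216.91666667]
angles [-33.97  52.74] 279 21
corner [0.5115 0.1855] corrected [0.512  0.1831] to stop along u,perp [ 0.0078 -0.0063]
```

```bash
sed -i 's/;print("C px",C)/; C=np.array(eval(sys.argv[2])) if len(sys.argv)>2 else C/; s/(321.7,167.5),C/tuple(C+[34.5,-53.5]),C/; s/C,(338.7,256.2)/C,tuple(C+[51,35.2])/' gap.py; python3 gap.py 2 "(283.4,223.8)"
```

```text
angles [-34.2   55.36] 309 272
corner [0.5054 0.1905] corrected [0.5059 0.1881] to stop along u,perp [ 0.0017 -0.0013]
```

View pics/v2.png

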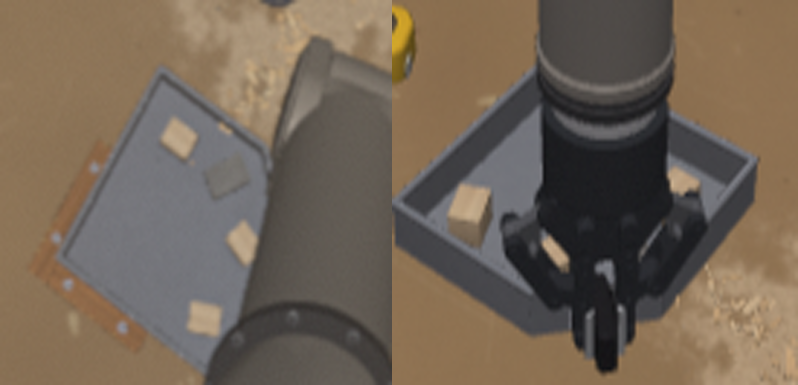

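The tray is touching the upper strip and sliding along it toward the corner, so I'll ease it sideways (tool −y) until the second strip carries load too.

Call:
arm_command(commands=[0,-0.001,0,0,0,0,0,0,-0.002,0,0,0,0,0,0,-0.003,0,0,0,0,0,0,-0.003,0,0,0,0,0])

```text
t: 6.45
eef_pos: [0.5537, -0.058, 0.0151]
tool_rot: [0.005, 0.637, 0.771, 0.001]
contact_force: [7.1, -10.2, 1.5]
gripper_width: 0.152
grasp_force: 59.0
```

Call:
arm_command(commands=[0.001,-0.001,0,0,0,0,0,0.001,-0.002,0,0,0,0,0,0.001,-0.002,0,0,0,0,0,0.001,-0.002,0,0,0,0,0])

```text
t: 6.85
eef_pos: [0.5531, -0.0583, 0.0156]
tool_rot: [0.006, 0.638, 0.77, 0.001]
contact_force: [9.9, -12.7, 1.7]
gripper_width: 0.157
grasp_force: 59.1
```

```bash
python3 meas.py 3; python3 gap.py 3 "(282.8,224)"
```

```text
{'t': 6.85, 'eef_pos': [0.553, -0.058, 0.016], 'contact_force': [9.864, -12.67, 1.75], 'torque': [-2.363, -1.494, -0.367], 'grasp_force': 59.129}
(385, 798, 3)
angles [-34.48  55.04] 323 272
corner [0.5056 0.1902] corrected [0.506  0.1878] to stop along u,perp [ 0.002  -0.0014]
```

Call:
arm_command(commands=[0,0.0015,0,0,0,-0.3,0,0.001,0.003,0,0,0,-0.6,0,0.001,0.003,0,0,0,-0.6,0,0.001,0.003,0,0,0,-0.6,0])

```text
t: 7.35
eef_pos: [0.554, -0.0578, 0.0151]
tool_rot: [0.005, 0.634, 0.773, -0.0]
contact_force: [6.9, -14.5, 2.7]
gripper_width: 0.152
grasp_force: 59.4
```

```bash
python3 meas.py 4; python3 gap.py 4 "(282.8,224)"
python3 - <<'E'
from h import *
from station import *
o=get_obs(); print(o["tool_rot"],rel(o["eef_pos"],down(101.1)))
# stop visible? direct: side strip outer edges vs wall in current image: R/G mask along normals
c=np.load("top4.npz")
E
```

```text
{'t': 7.35, 'eef_pos': [0.554, -0.058, 0.015], 'contact_force': [6.893, -14.547, 2.73], 'torque': [-2.718, -0.861, -0.554], 'grasp_force': 59.359}
(385, 798, 3)
angles [-33.87  55.34] 313 272
corner [0.5048 0.1899] corrected [0.5053 0.1874] to stop along u,perp [ 0.0022 -0.0006]
[ 5.04529550e-03  6.34306073e-01  7.73065554e-01 -2.21936496e-05] ([0.0, 0.0, 0.0], [0.37, 0.45, 0.16])
```

Both strips now carry load (about 15 N along the diagonal, with no motion), so the tray is home. Next I'll work out the tilt rows about the corner, with back-out.

```bash
cat > tilt.py <<'E'
import numpy as np
def pose(t,a=-.252,h=.0147):
    t=np.radians(t);return np.array([a*np.cos(t)+h*np.sin(t)-.010*np.tan(t)-a,-a*np.sin(t)+h*np.cos(t)-h])
def rows(t0,ts,relx=0):
    p0=pose(t0);r=np.radians(t0);out=[]
    ex=np.array([np.cos(r),-np.sin(r)]);  # tool x in (u,z): tips down-forward when lug end up
    ez=np.array([-np.sin(r),-np.cos(r)])
    for k,t in enumerate(ts):
        d=pose(t)-p0+np.array([relx*(k+1)/len(ts),0]);print([round(float(d@ex),4),0,round(float(d@ez),4),0,round(-(t-t0),2),0,0],end=", ")
    print()
if __name__=="__main__":
    rows(0,[.5,1.5,3,4.5,6,7.5,9,10],-.003)
    rows(10,[11,12.5,14,15.5,17,18.5,19.5,20])
    rows(20,[21,22.5,24,25.5,27,28.5,30,31])
E
python3 tilt.py
```

```text
[-0.0003, 0, -0.0022, 0, -0.5, 0, 0], [-0.0005, 0, -0.0066, 0, -1.5, 0, 0], [-0.0005, 0, -0.0132, 0, -3, 0, 0], [-0.0004, 0, -0.0197, 0, -4.5, 0, 0], [-0.0, 0, -0.0263, 0, -6, 0, 0], [0.0005, 0, -0.0328, 0, -7.5, 0, 0], [0.0012, 0, -0.0392, 0, -9, 0, 0], [0.0016, 0, -0.0435, 0, -10, 0, 0], 
[0.0001, 0, -0.0044, 0, -1, 0, 0], [0.0004, 0, -0.0109, 0, -2.5, 0, 0], [0.0009, 0, -0.0174, 0, -4, 0, 0], [0.0016, 0, -0.0239, 0, -5.5, 0, 0], [0.0024, 0, -0.0304, 0, -7, 0, 0], [0.0034, 0, -0.0368, 0, -8.5, 0, 0], [0.0041, 0, -0.0411, 0, -9.5, 0, 0], [0.0045, 0, -0.0432, 0, -10, 0, 0], 
[0.0001, 0, -0.0043, 0, -1, 0, 0], [0.0004, 0, -0.0108, 0, -2.5, 0, 0], [0.0009, 0, -0.0173, 0, -4, 0, 0], [0.0015, 0, -0.0237, 0, -5.5, 0, 0], [0.0023, 0, -0.0301, 0, -7, 0, 0], [0.0033, 0, -0.0365, 0, -8.5, 0, 0], [0.0044, 0, -0.0428, 0, -10, 0, 0], [0.0052, 0, -0.047, 0, -11, 0, 0],
```

Call:
arm_command(commands=[-0.0003,0,-0.0022,0,-0.5,0,0,-0.0005,0,-0.0066,0,-1.5,0,0,-0.0005,0,-0.0132,0,-3,0,0,-0.0004,0,-0.0197,0,-4.5,0,0,0,0,-0.0263,0,-6,0,0,0.0005,0,-0.0328,0,-7.5,0,0,0.0012,0,-0.0392,0,-9,0,0,0.0016,0,-0.0435,0,-10,0,0], force=100)

```text
t: 8.25
eef_pos: [0.5524, -0.053, 0.0584]
tool_rot: [0.071, 0.631, 0.771, -0.055]
contact_force: [5.1, -8.4, -1.0]
gripper_width: 0.147
grasp_force: 98.4
```

```bash
cat > st.py <<'E'
from h import *
from station import *
o=get_obs(); q=o["tool_rot"]; M=Ro.from_quat([q[1],q[2],q[3],q[0]]).as_matrix(); x=M[:,0]
print("tilt",np.degrees(np.arcsin(-x[2])).round(2),"heading",np.degrees(np.arctan2(x[1],x[0])).round(2),"roll",np.degrees(np.arcsin(M[2,1])).round(2),{k:np.round(o[k],3).tolist() for k in ["t","eef_pos","contact_force","torque","grasp_force","q"]})
t=np.arcsin(-x[2]); print("corner from grip",(o["eef_pos"]+M@[.252,0,.0147]).round(4))
E
python3 st.py
```

```text
tilt 10.26 heading 101.37 roll 0.29 {'t': 8.25, 'eef_pos': [0.552, -0.053, 0.058], 'contact_force': [5.123, -8.377, -0.971], 'torque': [-1.386, -1.209, -0.666], 'grasp_force': 98.43, 'q': [-0.595, 0.582, 0.617, 2.049, -0.268, 0.587, 0.356]}
corner from grip [ 0.5041  0.1876 -0.0009]
```

Call:
arm_command(commands=[0.0001,0,-0.0044,0,-1,0,0,0.0004,0,-0.0109,0,-2.5,0,0,0.0009,0,-0.0174,0,-4,0,0,0.0016,0,-0.0239,0,-5.5,0,0,0.0024,0,-0.0304,0,-7,0,0,0.0034,0,-0.0368,0,-8.5,0,0,0.0041,0,-0.0411,0,-9.5,0,0,0.0045,0,-0.0432,0,-10,0,0])

```text
t: 9.05
eef_pos: [0.5497, -0.0408, 0.1003]
tool_rot: [0.137, 0.623, 0.762, -0.109]
contact_force: [5.3, -9.1, 0.0]
gripper_width: 0.148
grasp_force: 98.6
```

```bash
python3 st.py
```

```text
tilt 20.19 heading 101.38 roll 0.27 {'t': 9.05, 'eef_pos': [0.55, -0.041, 0.1], 'contact_force': [5.271, -9.1, 0.005], 'torque': [-1.514, -1.39, -0.525], 'grasp_force': 98.641, 'q': [-0.871, 0.589, 0.824, 2.065, -0.116, 0.628, 0.148]}
corner from grip [ 5.041e-01  1.861e-01 -5.000e-04]
```

Call:
arm_command(commands=[0.0001,0,-0.0043,0,-1,0,0,0.0004,0,-0.0108,0,-2.5,0,0,0.0009,0,-0.0173,0,-4,0,0,0.0015,0,-0.0237,0,-5.5,0,0,0.0023,0,-0.0301,0,-7,0,0,0.0033,0,-0.0365,0,-8.5,0,0,0.0044,0,-0.0428,0,-10,0,0,0.0052,0,-0.047,0,-11,0,0])

```text
t: 9.85
eef_pos: [0.545, -0.0197, 0.1427]
tool_rot: [0.209, 0.61, 0.746, -0.168]
contact_force: [5.4, -7.4, 1.3]
gripper_width: 0.147
grasp_force: 98.7
```

Call:
arm_command(commands=[0,0,0,0,0,0,0,0,0,0,0,0,0,0,0,0,0,0,0,0,0,0,0,0,0,0,0,0,0,0,0,0,0,0,0,0,0,0,0,0,0,0,0,0,0,0,0,0,0])

```text
t: 10.55
eef_pos: [0.5449, -0.0199, 0.1423]
tool_rot: [0.209, 0.61, 0.746, -0.168]
contact_force: [5.3, -6.6, 1.6]
gripper_width: 0.144
grasp_force: 98.8
```

```bash
python3 st.py; python3 meas.py 5
```

```text
tilt 31.09 heading 101.34 roll 0.24 {'t': 10.55, 'eef_pos': [0.545, -0.02, 0.142], 'contact_force': [5.258, -6.641, 1.649], 'torque': [-1.019, -1.421, -0.39], 'grasp_force': 98.778, 'q': [-1.131, 0.65, 1.007, 2.062, 0.008, 0.705, -0.034]}
corner from grip [ 5.040e-01  1.842e-01 -4.000e-04]
{'t': 10.55, 'eef_pos': [0.545, -0.02, 0.142], 'contact_force': [5.258, -6.641, 1.649], 'torque': [-1.019, -1.421, -0.39], 'grasp_force': 98.778}
(385, 798, 3)
```

View pics/v5.png

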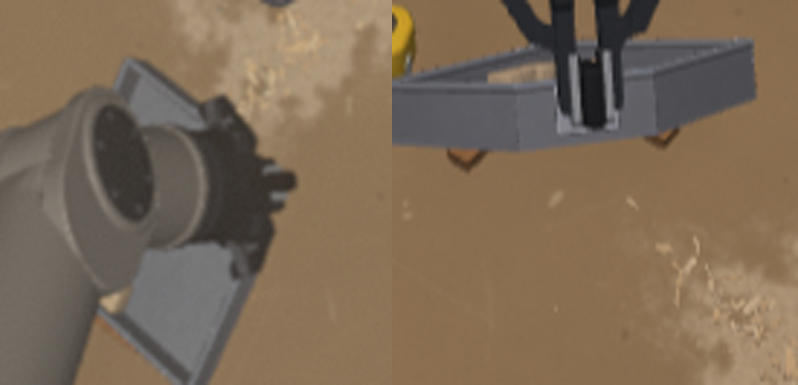

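The tray is tilted 31° with its corner at the stop. The arm hides the corner from above: one offcut shows at left crop (115,298), along the lower wall. I'll check from the wrist.

Run:
```python
from h import *
from station import *
c=read_camera("wrist"); np.savez("w5.npz",**c)
a=c["img"][:,:,::-1]; s=cv2.imread("pics/side0.png")
b=np.load("side5.npz")["img"][:,:,::-1][120:220,220:400]
b=cv2.resize(b,(640,200)) ; cv2.imwrite("pics/w5.png",np.vstack([a,b])[:600])
P=np.array([.504,.184,0]); u=np.array([np.cos(np.radians(101.3)),np.sin(np.radians(101.3)),0])
print(c["pose"][:3,3].round(3),proj(c,P))
```

```text
[0.518 0.11  0.229] [ 319.89248879 -440.10596369]
```

View pics/w5.png

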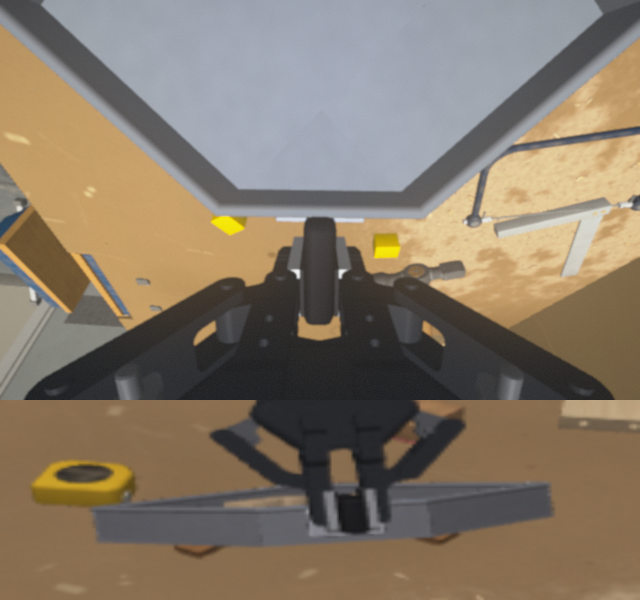

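Run:
```python
from h import *
from station import *
o=get_obs(); q=o["tool_rot"]; M=Ro.from_quat([q[1],q[2],q[3],q[0]]).as_matrix()
ty,tx,tz=M[:,0],M[:,1],-M[:,2]; corner=np.array([.504,.1842,0])
def cast(c,uv,h):
    K,P=c["camera_matrix"],c["pose"]; d=P[:3,:3]@np.linalg.solve(K,[*uv,1]); p=P[:3,3]; s=((corner+h*tz-p)@tz)/(d@tz); r=p+s*d-corner; return [round(float(r@tx)*1e3),round(float(r@ty)*1e3)]
for s,box in (("top",(295,312,225,243)),("side",(270,330,125,160))):
    c=np.load(s+"5.npz"); im=c["img"]; h=cv2.cvtColor(im,cv2.COLOR_RGB2HSV); f=im.astype(int)
    x0,x1,y0,y1=box; m=np.zeros(im.shape[:2],bool); m[y0:y1,x0:x1]=((h[...,1]>50)&(h[...,2]>170))[y0:y1,x0:x1]
    ys,xs=np.nonzero(m); print(s,len(xs)); 
    if len(xs):
        hull=cv2.convexHull(np.c_[xs,ys].astype(np.int32))[:,0]; print(hull.tolist()); print("tray x,y from corner mm @h26:",[cast(c,p,.026) for p in hull])
```

```text
top 10
[[305, 235], [303, 237], [302, 237], [301, 236], [302, 235]]
tray x,y from corner mm @h26: [[-46, -72], [-50, -64], [-49, -61], [-45, -58], [-43, -62]]
side 0
```

Call:
arm_command(commands=[0,0,0,0,0,0,0,0,0,0,0,0,0,0,0,0,0,0,0,0,0,0,0,0,0,0,0,0])

```text
t: 11.1
eef_pos: [0.5449, -0.0199, 0.1423]
tool_rot: [0.209, 0.61, 0.746, -0.168]
contact_force: [5.8, -7.3, 1.8]
gripper_width: 0.147
grasp_force: 98.8
```

```bash
python3 meas.py 6
python3 - <<'E'
from h import *
a,b=np.load("top5.npz")["img"],np.load("top6.npz")["img"]
d=cv2.absdiff(a,b).max(2); print("max diff in tray",d[150:265,280:365].max(), d[225:243,295:312].max())
w=np.load("side6.npz"); c=w["img"][135:170,280:320,::-1]; t=b[215:250,285:325,::-1]
s0=np.load("side5.npz")["img"]; h=cv2.cvtColor(w["img"],cv2.COLOR_RGB2HSV)
v=np.hstack([cv2.resize(t,None,fx=9.5,fy=9.5,interpolation=2),cv2.resize(w["img"][140:175,270:310,::-1],None,fx=9.5,fy=9.5,interpolation=2)]);print(v.shape);cv2.imwrite("pics/z6.png",v)
E
```

```text
{'t': 11.1, 'eef_pos': [0.545, -0.02, 0.142], 'contact_force': [5.813, -7.268, 1.845], 'torque': [-1.032, -1.463, -0.385], 'grasp_force': 98.777}
(385, 798, 3)
max diff in tray 6 5
(332, 760, 3)
```

View pics/z6.png

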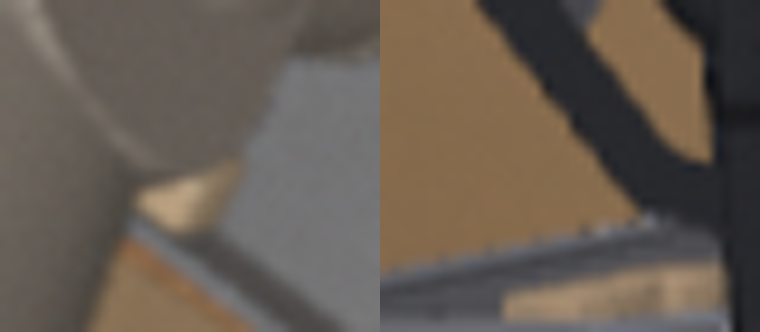

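Run:
```python
from h import *
from station import *
o=get_obs(); q=o["tool_rot"]; M=Ro.from_quat([q[1],q[2],q[3],q[0]]).as_matrix()
ty,tx,tz=M[:,0],M[:,1],-M[:,2]; inner=np.array([.504,.1842,0])-.004*2**.5*ty+.004*tz
w1=(-tx-ty)/2**.5; n1=(tx-ty)/2**.5
c=np.load("top6.npz");K,P=c["camera_matrix"],c["pose"]
for name,z in dict(right_lo=(240,160),bottom=(185,235),bot_right=(208,232),left=(135,208),top_edge=(195,175)).items():
    uv=np.array(z)/9.5-.5+[285,215]; d=P[:3,:3]@np.linalg.solve(K,[*uv,1])
    for h in (0,.022):
        s=((inner+h*tz-P[:3,3])@tz)/(d@tz); r=P[:3,3]+s*d-inner; print(name,uv.round(1),"h",h,"along wall %.0f off wall %.0f"%(r@w1*1e3,r@n1*1e3))
cs=np.load("side6.npz")
for a in (20,40,60,70,76):
  print(a,[proj(cs,inner+a/1e3*w1+b*n1+.022*tz).round(1).tolist() for b in (0,.024)])
print("corner",proj(cs,inner+.022*tz).round(1))
```

```text
right_lo [309.8 231.3] h 0 along wall 76 off wall 23
right_lo [309.8 231.3] h 0.022 along wall 87 off wall 31
bottom [304.  239.2] h 0 along wall 71 off wall -6
bottom [304.  239.2] h 0.022 along wall 82 off wall 3
bot_right [306.4 238.9] h 0 along wall 77 off wall -1
bot_right [306.4 238.9] h 0.022 along wall 88 off wall 8
left [298.7 236.4] h 0 along wall 52 off wall -9
left [298.7 236.4] h 0.022 along wall 63 off wall 0
top_edge [305.  232.9] h 0 along wall 65 off wall 11
top_edge [305.  232.9] h 0.022 along wall 76 off wall 20
20 [[297.6, 167.1], [305.8, 167.1]]
40 [[292.1, 168.3], [300.2, 168.3]]
60 [[286.3, 169.6], [294.5, 169.6]]
70 [[283.3, 170.2], [291.6, 170.3]]
76 [[281.5, 170.6], [289.8, 170.7]]
corner [303.1 165.9]
```

The block's end lies about 76 mm along the wall from the inner corner, which fits a settled pack. To make sure nothing hangs back, I'll tip a few degrees further and return.

```bash
python3 -c "
from tilt import rows
rows(31,[31.5,32.5,33.5,34,34,34]);rows(34,[33.5,32.5,31.5,31,31,31])"
```

```text
[0.0, 0, -0.0021, 0, -0.5, 0, 0], [0.0002, 0, -0.0064, 0, -1.5, 0, 0], [0.0004, 0, -0.0107, 0, -2.5, 0, 0], [0.0005, 0, -0.0128, 0, -3, 0, 0], [0.0005, 0, -0.0128, 0, -3, 0, 0], [0.0005, 0, -0.0128, 0, -3, 0, 0], 
[-0.0, 0, 0.0021, 0, 0.5, 0, 0], [0.0, 0, 0.0064, 0, 1.5, 0, 0], [0.0001, 0, 0.0107, 0, 2.5, 0, 0], [0.0002, 0, 0.0128, 0, 3, 0, 0], [0.0002, 0, 0.0128, 0, 3, 0, 0], [0.0002, 0, 0.0128, 0, 3, 0, 0],
```

Call:
arm_command(commands=[0,0,-0.0021,0,-0.5,0,0,0.0002,0,-0.0064,0,-1.5,0,0,0.0004,0,-0.0107,0,-2.5,0,0,0.0005,0,-0.0128,0,-3,0,0,0.0005,0,-0.0128,0,-3,0,0,0.0005,0,-0.0128,0,-3,0,0,0.0005,0,-0.0128,0,-3,0,0,0.0005,0,-0.0128,0,-3,0,0])

```text
t: 12.0
eef_pos: [0.5434, -0.013, 0.153]
tool_rot: [0.228, 0.605, 0.74, -0.184]
contact_force: [5.1, -7.6, 2.7]
gripper_width: 0.148
grasp_force: 98.8
```

Call:
arm_command(commands=[0,0,0.0021,0,0.5,0,0,0,0,0.0064,0,1.5,0,0,0.0001,0,0.0107,0,2.5,0,0,0.0002,0,0.0128,0,3,0,0,0.0002,0,0.0128,0,3,0,0,0.0002,0,0.0128,0,3,0,0,0.0002,0,0.0128,0,3,0,0])

```text
t: 12.7
eef_pos: [0.5448, -0.0201, 0.1423]
tool_rot: [0.209, 0.61, 0.746, -0.168]
contact_force: [5.9, -7.4, 1.0]
gripper_width: 0.148
grasp_force: 98.6
```

```bash
python3 st.py; python3 meas.py 7
python3 - <<'E'
from h import *
a,b=np.load("top5.npz")["img"],np.load("top7.npz")["img"]
d=cv2.absdiff(a,b).max(2)[225:243,295:315]; print(d.max(),(d>25).sum())
E
```

```text
tilt 31.09 heading 101.33 roll 0.23 {'t': 12.7, 'eef_pos': [0.545, -0.02, 0.142], 'contact_force': [5.942, -7.351, 0.983], 'torque': [-1.175, -1.486, -0.345], 'grasp_force': 98.56, 'q': [-1.131, 0.65, 1.007, 2.062, 0.008, 0.706, -0.035]}
corner from grip [ 5.04e-01  1.84e-01 -4.00e-04]
{'t': 12.7, 'eef_pos': [0.545, -0.02, 0.142], 'contact_force': [5.942, -7.351, 0.983], 'torque': [-1.175, -1.486, -0.345], 'grasp_force': 98.56}
(385, 798, 3)
8 0
```

Nothing moved, so the pack has settled. Handing in.

```bash
python3 -c "
from station import hand_in
print(hand_in())"
```

```text
the job is handed in; nothing more can be done
None
```

I slid the tray home into the stop and handed in with the arm still holding it by the lug at about 31° (after a brief dip to 34° and back); the pieces slid down and stopped moving, but the arm hid the corner, so I saw one offcut settled by the wall and the tray's upper half empty, not all four together.

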